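# Hook the hold-down spring of a board test fixture back onto its anchor post

### The arm

A 6-joint arm with a two-finger parallel gripper is mounted at the origin on the work surface. World frame = base frame: x ahead of the robot, y to its left, z up, the work surface at z = 0. Lengths are in mm, angles in rad, forces in N, time in s.
With the tool pointing down it reaches from about 300 to 950 mm from the base axis. Payload 3.1 kg.
Tool frame: the origin (TCP) lies midway between the tips of the shut fingers; the grasp point (between the pads) lies 19 mm behind it (robot.tcp_to_grasp is the distance from the TCP to the grasp point, in mm); z points along the fingers, y is the line along which they close (so a half turn about z gives the same grasp; the last joint's range is limited). The gripper opens to 85 mm and grips with 20 to 120 N. Pads are 22 mm wide; open, the fingers measure 114 mm over their backs; the gripper's body (76 mm by 85 mm) begins 54 mm behind the grasp point. The pads swing forward as they close: fully open they stand 13 mm farther back than shut.
Start: joints at [-1.315, 0.308, 1.634, -0, 1.2, -0.07], TCP at [200.015, -592.137, 231.272] pointing down, gripper open.
Joint ranges: [-3.06, 3.06], [-0.79, 1.96], [0.05, 2.63], [-1.19, 4.34], [0.05, 2.64], [-2.94, 2.94]. Speed limits (rad/s): [2.79, 2.79, 3.14, 3.14, 3.14, 3.14].

### API

Orientations are given as a rotation vector (axis times angle).
In Python, from workcell import robot gives the robot as it stands.
- The arm moves only by the shell command python3 -m handwheel 'ROWS' [FORCE]. ROWS is JSON, a list of rows, each a list of 7 numbers: the gripper's target within -1 to 1 (shut at 1, half-way at 0, fully open at -1), then the shift along the tool's x, y, z each as a share of 0.25 m, from -1 to 1, then the turn, a rotation vector about the tool's x, y, z each as a share of 360 degrees, from -1 to 1. A call has 1 to 5 rows; each row shifts and turns the commanded pose from where the row before left it, along the tool's axes as they then stand; what a row does not reach is not made up. A row lasts 1/12 s, in which the tool goes at most 41.7 mm and 7.16 degrees, less where a joint would pass 70% of its speed; a pose out of reach is approached as far as the arm can. A call with a number of a shift or a turn outside -1 to 1 is refused whole. A call with a gripper value outside its range is refused whole. The fingers move at their own pace and stop on an object; FORCE is the grip in N (left out, the last holds). Time passes only in rows, so rows that do not move let the fingers close. It gives the time, the measured TCP pose, the force, the opening and the grip force at its end, in the units of the state.
- robot.observe(): the state, without advancing time (a new reading comes with each control period).
- robot.grab_frame(name): name is "scene" or "top" or "wrist"; returns the picture (480x640x3 uint8, blue, green, red); there is no depth.
- robot.get_calibration(name): a dict with "vertical_fov" (degrees; the focal length in pixels is half the picture's height over the tangent of half this angle, whatever the lens; pixels are square), "cx", "cy" (the principal point, pixels), "R" (3x3) and "t" (3): a world point X has camera coordinates R X + t. Camera axes: x right, y down, z forward; pixel columns grow to the right and rows downward; lengths in mm; the calibration is good to about 2 mm. A picture is of the moment at which its call begins: read the wrist's pose just before it. get_calibration takes no time and is no camera call; for the wrist camera it gives the pose at the moment of the call.
- robot.finish_job(): hands the job in; it is judged then, once.
The state is a dict: "time": time; "joints": joint angles; "dq": joint speeds; "joint_efforts": joint torques, N m; "eef_pos": TCP position; "tool_rot": TCP orientation; "force": force on the tool from outside, world axes, zero at the start; "wrist_torque": the same for the moment, N m; "width": finger opening in mm; "finger_force": force on a finger pad.
Only numpy, scipy, OpenCV 4.12 (cv2) and the standard library are available. Lean on these libraries where they do the work, as an engineer would, in place of code of your own. Each camera call takes 0.05 s, during which the arm holds its last target. There are 200 camera calls.

### The job

The tension spring of the board test fixture has come off its anchor post. Take the spring puller out of its block, put its pin down into the eye at the spring's free end, stretch the spring out past the post, swing it across and let it back so that its hook catches the post and holds. Never push on the hook with the gripper's fingers, and finally stand the puller back in its own block.

Things in the scene. Friction and masses are not known exactly. Their poses are not given: they have to be found in the camera images.
- puller: Spring puller, upright: steel pin 7 mm thick, 45 mm long; above it a round flange 32 mm wide (45 to 51 mm above the tip), then a black square handle 22 x 22 mm (51 to 101 mm). About 120 g. Origin: pin tip; z up, x and y square to the handle's flats. Grip two flats about 75 mm above the tip, best closing along the pull. The round-handled tool in the other block is a nut driver, not needed.
- puller_rack: The puller's block: fixed, grey, 60 x 60 x 60 mm, one upright square through hole, 20 mm wide. Origin: centre of the underside, on the table, on the hole's axis. The puller's pin stands in the hole, its flange on the block's top, its tip then 15 mm above the table. The identical other block holds the nut driver; which of the two is nearer varies.
- spring_hook: Level steel J hook with pull eye ending the spring, 24 mm above the table (fixture plate top: 10 mm); cannot lift. Origin: centre of the eye (hole 22 mm, wire 5 mm); x outward along the spring, z up. In mm: 6 mm wire, shank along y=+12, bend round x=-31 y=0 (radius 12), lip at y=-12 back to x=-40, coils end at x=-94. Seated, the post is at x=-27, y=0. 135 mm from the fixed pin when slack.
- hook_mouth (a point): Point in the hook, at x=-56, y=0 of its frame: a good place for the post to go in, through the open -y side between lip and coils. The hook starts beside the post, open side towards it, swung 14 to 26 degrees off. Pull the eye some 63 mm straight along x, swing the stretched spring about its fixed pin until this point is over the post's axis, then ease back about 30 mm into the bend.
- spring_pin (a point): Axis of the fixed pin at the spring's other end, at spring height (24 mm above the table), under a small button head. The spring swings level about it with slight friction and stays where left. Slack at the start; it pulls with 80 N/m: 5 N when stretched 63 mm, 3 N when hooked (35 mm). It stretches at most 99 mm.
- anchor_post: Short dark steel post with a button head, alone on the fixture plate beside the slack hook: 10 mm thick (head 14 mm), 26 mm tall, fixed, 143 mm from the spring's fixed pin. Origin: centre of its foot, 10 mm above the table; z up. The circuit board on standoffs begins 55 mm from it on the side away from the hook; it and the arm over it stay below 60 mm above the table.
Things that resemble listed ones, but are neither listed nor needed, are in the scene too. What is shaped like the puller but white is not meant. Leave any red or yellow look-alike of the puller_rack alone.

How it is judged (in metres and radians):
On the way, in this order (a step that is already met when the one before it is completed fails the run):
1. The puller's pin, in the eye, stretches the spring so far that the hook's lip is out past the post (contact force between puller and spring_hook above 1 N and x of anchor_post in the frame of spring_hook below -0.04 m and horizontal distance between puller and spring_hook below 0.016 m), for 0.1 s.
2. The hook holds on the post by itself, the puller no longer pulling (x of anchor_post in the frame of spring_hook between -0.037 and -0.019 m and y of anchor_post in the frame of spring_hook between -0.01 and 0.01 m and contact force between anchor_post and spring_hook above 1 N and contact force between puller and spring_hook below 0.3 N), for 0.2 s.
At the end, for the whole second after the job is handed in: The anchor post sits in the bend of the hook (hook frame x -37 to -19 mm, y within 10 mm) and bears over 1 N of the spring's pull. The puller stands at rest in its own block: tip within 12 mm of the hole's axis, under 22 mm above the table, tilted under 10 degrees (x of anchor_post in the frame of spring_hook between -0.037 and -0.019 m and y of anchor_post in the frame of spring_hook between -0.01 and 0.01 m and contact force between anchor_post and spring_hook above 1 N and horizontal distance between puller and puller_rack below 0.012 m and height (world z) of puller below 0.022 m and angle between puller's own z axis and vertical below 0.17 rad and linear speed of puller below 0.03 m/s); the robot touches nothing.
It fails at once if The gripper's fingers push on the spring's hook (contact force between the fingers and spring_hook above 1 N).
It also fails if it takes over 51 s, if anything falls off the work surface, if the arm or the gripper's body presses on something with over 40 N, if the wrist force passes 120 N, or if a joint passes its speed limit or range.

## Working session

There is one attempt and no reset: what is moved stays moved. The work goes in short steps, Python scripts to look and compute and a shell command to move; the robot and the scene stay as the last step left them, time stands still between calls to the robot, and variables do not carry over. Pictures are saved under pics/ and viewed, at most 10 in all, crops included, and the job is handed in when it is done.

```bash
ls; mkdir -p pics
python3 - <<'E'
from workcell import robot
import cv2
for n in ("scene","top","wrist"):
    c=robot.get_calibration(n); print(n,c)
    cv2.imwrite(f"pics/{n}0.png",robot.grab_frame(n))
print(robot.observe())
E
```

```text
pics
scene {'vertical_fov': 55.02506436950513, 'cx': 323.92129448502436, 'cy': 230.42314800257978, 'R': array([[-0.42943917,  0.90305057, -0.0090373 ],
       [ 0.71312457,  0.33294732, -0.61692741],
       [-0.55410771, -0.27137751, -0.78696817]]), 't': array([ 158.14519381, -346.70466223, 1122.50553334])}
top {'vertical_fov': 50.05566706442339, 'cx': 310.65404228093604, 'cy': 246.6786181435106, 'R': array([[ 0.01364682, -0.9998465 , -0.01098817],
       [-0.98632413, -0.01165547, -0.16440454],
       [ 0.16425123,  0.0130815 , -0.98633179]]), 't': array([ 69.0127355 , 463.46614956, 920.05896646])}
wrist {'vertical_fov': 68.68002574425593, 'cx': 323.6713677933383, 'cy': 239.87812855343034, 'R': array([[ 0.32020846, -0.94734649, -0.00108427],
       [-0.90221899, -0.30530375,  0.30461535],
       [-0.28890732, -0.09656217, -0.95247483]]), 't': array([-623.63710069,  -39.86993473,  379.2765884 ])}
{'time': 0.15, 'joints': array([-1.31467797e+00,  3.08865106e-01,  1.63486621e+00,  1.16018287e-05,
        1.19970303e+00, -6.97316692e-02]), 'dq': array([-1.85668418e-03, -2.76350716e-03, -4.69942230e-03,  6.52701219e-05,
        5.77187023e-04, -1.18164400e-03]), 'joint_efforts': array([-4.60058654e-04, -4.15802193e+01, -2.77147025e+01, -1.63437944e-04,
        6.07286871e-03,  1.39766502e-06]), 'eef_pos': array([ 199.8684335 , -591.50878959,  230.28676858]), 'tool_rot': array([-3.09817936e+00, -5.09278456e-01,  2.52159592e-04]), 'force': array([ 0.42865462, -0.77888873,  0.20951758]), 'wrist_torque': array([-0.00644498,  0.00429223,  0.04683077]), 'finger_force': 0.0, 'width': 85.14908427718487}
```

View pics/top0.png

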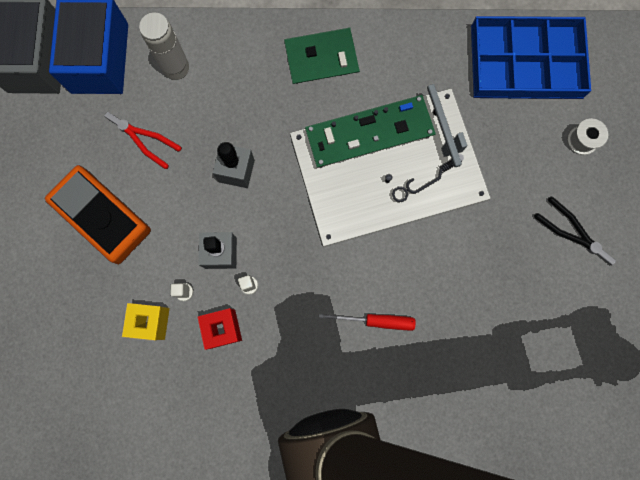

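View pics/scene0.png

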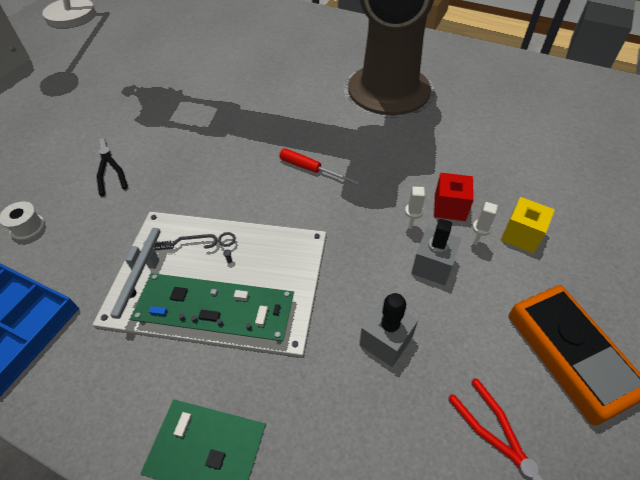

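Top view: the blocks with dark tools are at (212,244) and (227,153). The white look-alikes are at (181,291) and (247,284), and the red and yellow blocks at (219,327) and (145,321). The hook's eye is at about (400,194), with the dark post at (387,178). In the scene view, the tool at (441,235) looks square and flanged, and the one at (394,310) looks round. I'll check that choice in a crop.

Run:
```python
import cv2,numpy as np
t=cv2.imread('pics/top0.png');s=cv2.imread('pics/scene0.png')
def cr(im,x,y,w,h): return cv2.resize(im[y:y+h,x:x+w],(400,300),interpolation=cv2.INTER_CUBIC)
a=np.hstack([cr(t,180,220,80,60),cr(s,400,205,80,60)])
b=np.hstack([cr(t,370,150,100,75),cr(s,140,215,120,90)])
cv2.imwrite('pics/crop1.png',np.vstack([a,b]))
```

```text
(no output)
```

View pics/crop1.png

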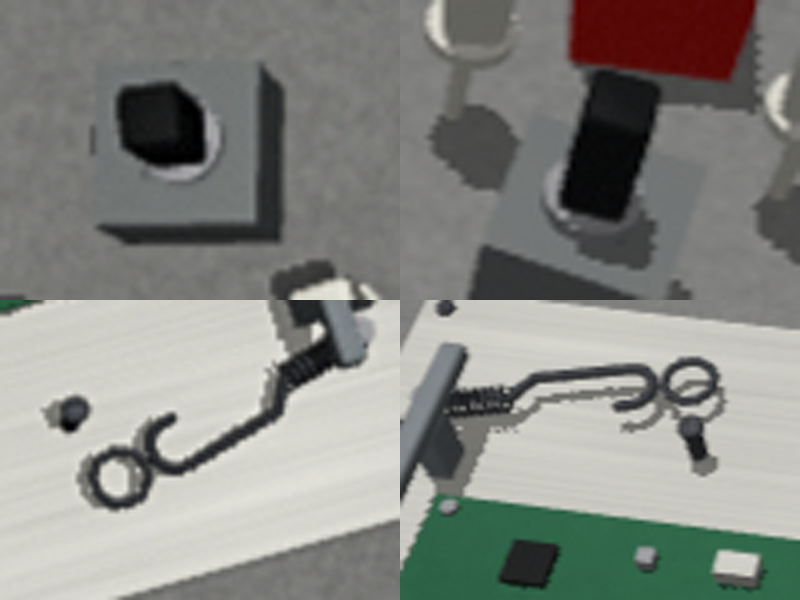

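```bash
cat > h.py <<'E'
import numpy as np,cv2
from workcell import robot
from scipy.spatial.transform import Rotation as Ro
def ray(c,px):
    f=240/np.tan(np.radians(c['vertical_fov'])/2)
    d=np.array([(px[0]-c['cx'])/f,(px[1]-c['cy'])/f,1.]); R=np.array(c['R'])
    return -R.T@np.array(c['t']),R.T@d
def onz(c,px,z):
    o,d=ray(c,px); return (o+d*(z-o[2])/d[2]).round(1)
def tri(c1,p1,c2,p2):
    A=[];b=[]
    for c,p in((c1,p1),(c2,p2)):
        o,d=ray(c,p);d/=np.linalg.norm(d);P=np.eye(3)-np.outer(d,d);A.append(P);b.append(P@o)
    return np.linalg.lstsq(np.vstack(A),np.hstack(b),rcond=None)[0].round(1)
def proj(c,X):
    f=240/np.tan(np.radians(c['vertical_fov'])/2); p=np.array(c['R'])@X+c['t']; return (p[:2]/p[2]*f+[c['cx'],c['cy']]).round(1)
def shift(target,yaw=None):
    """rows shares (tool axes) for TCP move to world target; prints tool yaw of its y axis"""
    s=robot.observe();R=Ro.from_rotvec(s['tool_rot']).as_matrix()
    d=R.T@(np.array(target)-s['eef_pos'])
    print('pos',s['eef_pos'].round(1),'d_mm(tool)',d.round(1),'share',(d/250).round(4),'tool y yaw',np.degrees(np.arctan2(R[1,1],R[0,1])).round(1),'t',round(s['time'],2),'z axis',R[:,2].round(3))
E
python3 - <<'E'
from h import *
c=robot.get_calibration('top');s=robot.get_calibration('scene')
P=lambda x,y,x0,y0,k:(x0+x/k,y0+y/k)
print('handle top',onz(c,P(150,112,180,220,5),116))
print('block top corners',[onz(c,P(*q,180,220,5),60) for q in((95,65),(260,65),(258,224),(97,225))])
print('eye',onz(c,P(119,475-300,370,150,4),24), onz(s,P(690-400,381-300,140,215,400/120),24))
print('post',onz(c,P(73,409-300,370,150,4),36),onz(s,P(694-400,425-300,140,215,400/120),36))
print('coilstart',onz(c,P(283,378-300,370,150,4),24))
print('coilend vis',onz(c,P(330,352-300,370,150,4),24))
print('bar',onz(c,(432,88),10),onz(c,(458,165),10),tri(c,(458,163),s,(158,232)))
shift([0,0,0])
E
```

```text
handle top [455.1 247.  116. ]
block top corners [array([482., 280.,  60.]), array([482.7, 219.3,  60. ]), array([424. , 217.7,  60. ]), array([422.9, 276.3,  60. ])]
eye [570.2 -94.9  24. ] [571.8 -92.   24. ]
post [599.2 -71.5  36. ] [601.4 -68.   36. ]
coilstart [ 619.6 -174.9   24. ]
coilend vis [ 632.9 -198.    24. ]
bar [ 795.3 -165.5   10. ] [ 633.7 -212.4   10. ] [ 623.  -198.9   47.4]
pos [ 199.9 -591.5  230.3] d_mm(tool) [  -0.  -623.9  231.4] share [-1.0000e-04 -2.4958e+00  9.2570e-01] tool y yaw -71.3 t 0.15 z axis [-0.     0.002 -1.   ]
```

```bash
python3 -m handwheel '[[-1,0.124,-0.0758,0,0,0,0],[-1,0.124,-0.0758,0,0,0,0],[-1,0.124,-0.0758,0,0,0,0],[-1,0.124,-0.0758,0,0,0,0],[-1,0.124,-0.0758,0,0,0,0]]' 
python3 -m handwheel '[[-1,0.124,-0.0758,0,0,0,0],[-1,0.124,-0.0758,0,0,0,0],[-1,0.124,-0.0758,0,0,0,0],[-1,0.124,-0.0758,0,0,0,0],[-1,0.124,-0.0758,0,0,0,0]]' 
python3 -m handwheel '[[-1,0.124,-0.0758,0,0,0,0],[-1,0.124,-0.0758,0,0,0,0],[-1,0.124,-0.0758,0,0,0,0],[-1,0.124,-0.0758,0,0,0,0],[-1,0.124,-0.0758,0,0,0,0]]' 
python3 -m handwheel '[[-1,0.124,-0.0758,0,0,0,0],[-1,0.124,-0.0758,0,0,0,0],[-1,0.124,-0.0758,0,0,0,0],[-1,0,0,0,0,0,0]]'
python3 - <<'E'
from h import *
import pickle
shift([620,-90,230]);c=robot.get_calibration('wrist');im=robot.grab_frame('wrist')
cv2.imwrite('pics/w1.png',im);pickle.dump(c,open('w1.pkl','wb'))
E
```

```text
time: 0.57
eef_pos: [317.1, -451.2, 230.9]
tool_rot: [-3.1, -0.508, 0.0]
force: [0.4, -0.2, -0.1]
width: 85.2
finger_force: 0.0
time: 0.98
eef_pos: [433.7, -311.7, 231.1]
tool_rot: [-3.1, -0.509, 0.0]
force: [-0.0, -0.6, -0.5]
width: 85.2
finger_force: 0.0
time: 1.4
eef_pos: [550.2, -172.3, 231.0]
tool_rot: [-3.1, -0.51, 0.001]
force: [0.7, -0.5, -0.6]
width: 85.7
finger_force: 0.0
time: 1.73
eef_pos: [622.9, -85.0, 231.1]
tool_rot: [-3.096, -0.517, -0.005]
force: [0.2, 0.4, -0.0]
width: 85.5
finger_force: 0.0
pos [622.9 -85.  231.1] d_mm(tool) [-4.4  3.8  1. ] share [-0.0176  0.0152  0.0042] tool y yaw -71.1 t 1.73 z axis [ 0.003  0.003 -1.   ]
```

View pics/w1.png

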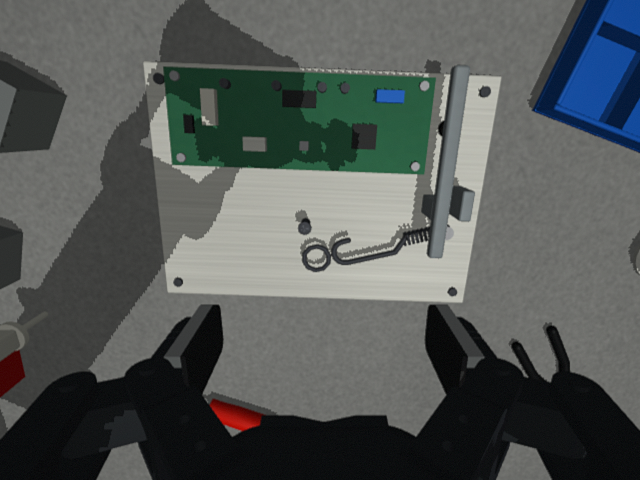

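The fixture is in clear view: the eye is at (316,258), the post head at (305,228), and the fixed pin is near (447,232) beside the grey arm. Next I'll measure them precisely.

Run:
```python
from h import *
import pickle
cw=pickle.load(open('w1.pkl','rb'))
V={'w':(cw,cv2.imread('pics/w1.png'),(285,205,440,285)),'t':(robot.get_calibration('top'),cv2.imread('pics/top0.png'),(375,160,450,210)),'s':(robot.get_calibration('scene'),cv2.imread('pics/scene0.png'),(160,225,245,275))}
for n,(c,im,(x0,y0,x1,y1)) in V.items():
    k=6;g=cv2.resize(cv2.cvtColor(im[y0:y1,x0:x1],6),None,fx=k,fy=k,interpolation=cv2.INTER_CUBIC)
    m=(g<95).astype(np.uint8)*255
    cs,hi=cv2.findContours(m,cv2.RETR_CCOMP,cv2.CHAIN_APPROX_NONE)
    for q,h in zip(cs,hi[0]):
        a=cv2.contourArea(q)/k/k
        if a<12: continue
        (u,v),ax,_=cv2.minAreaRect(q) if h[3]<0 else cv2.fitEllipse(q)
        M=cv2.moments(q);u,v=M['m10']/M['m00'],M['m01']/M['m00']
        p=((u+.5)/k-.5+x0,(v+.5)/k-.5+y0)
        print(n,'hole' if h[3]>=0 else 'blob',round(a),np.round(p,1),np.round(np.array(ax)/k,1),'z24',onz(c,p,24)[:2],'z36',onz(c,p,36)[:2])
big=V['w'][1][200:290,280:480];cv2.imwrite('pics/c2.png',cv2.resize(big,None,fx=4,fy=4,interpolation=cv2.INTER_CUBIC))
print('w pin approx',onz(cw,(447,232),26),'coil start',onz(cw,(404,240),24))
```

```text
w blob 165 [304.4 225.9] [12.8 17.4] z24 [599.  -71.7] z36 [602.3 -71.3]
w blob 1772 [367.5 245.5] [ 52.8 140.8] z24 [ 600.2 -140.9] z36 [ 603.5 -138.1]
w hole 298 [316.  257.8] [19. 20.] z24 [569.7 -94.2] z36 [574. -93.]
t blob 46 [387.7 178. ] [6.9 8.9] z24 [601.3 -72.1] z36 [597.6 -70.4]
t blob 422 [416.1 185.1] [15.5 68.5] z24 [ 587.7 -126.6] z36 [ 584.2 -124.2]
t hole 96 [399.5 194. ] [10.6 11.6] z24 [569.7 -94.4] z36 [566.4 -92.4]
s blob 75 [227.8 255.8] [13.9  7.7] z24 [601.3 -71.4] z36 [607.5 -64.9]
s blob 452 [202.9 240.6] [13.8 76.6] z24 [ 592.3 -129. ] z36 [ 598.7 -121.5]
s hole 95 [226.4 238.9] [ 9.7 12.6] z24 [571.6 -93.4] z36 [578.3 -86.5]
w pin approx [ 641.1 -212.6   26. ] coil start [ 618.3 -174.7   24. ]
```

View pics/c2.png

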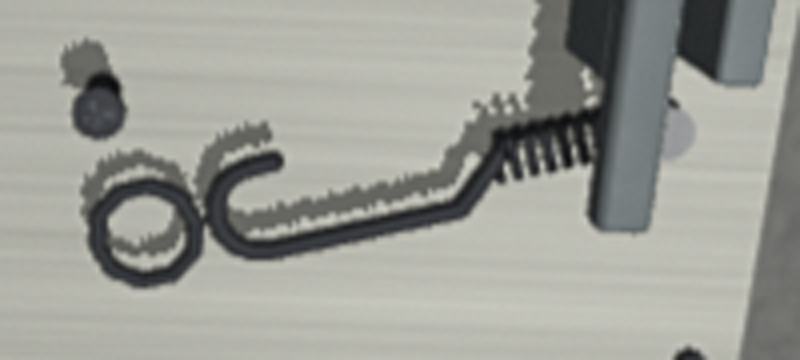

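Run:
```python
from h import *
import pickle
cw=pickle.load(open('w1.pkl','rb'))
q=lambda x,y,z=24: onz(cw,(280+x/4-.4,200+y/4-.4),z)[:2]
print('post head',q(99,111,36))
a,b=q(458,211),q(275,250);print('shank dir',np.degrees(np.arctan2(*(b-a)[::-1])))
e=np.array([570.2,-94.1]);po=np.array([600.2,-71.3])
for p in((505,155),(595,135)):
    v=q(*p)-e;print('coil',q(*p),np.linalg.norm(v),np.degrees(np.arctan2(-v[1],-v[0])))
print('button',q(676,132,28))
d=po-e;L=np.hypot(*d);al=np.arccos((135**2+L**2-143**2)/(2*135*L));th=np.arctan2(d[1],d[0])
for s in(-1,1):
    P=e+135*np.array([np.cos(th+s*al),np.sin(th+s*al)]);v=e-P;w=po-P
    print('pin',P,np.degrees([np.arctan2(*v[::-1]),np.arctan2(*w[::-1])]))
shift([440,240,230])
```

```text
post head [600.9 -71.7]
shank dir 121.91926120796766
coil [ 620.6 -175.9] 96.08017485412898 121.63875590714095
coil [ 633.2 -195.8] 119.63231168877412 121.77693234729864
button [ 641.4 -213.6]
pin [ 643.13506188 -207.7022744 ] [122.7013207  107.47233027]
pin [480.27372785   6.58895459] [-48.23165274 -33.00266231]
pos [620.9 -87.4 230.7] d_mm(tool) [ -64.9 -368.4    0.9] share [-0.2598 -1.4736  0.0038] tool y yaw -71.1 t 1.78 z axis [ 0.     0.001 -1.   ]
```

```bash
python3 -m handwheel '[[-1,-0.0195,-0.148,0,0,0,0],[-1,-0.0195,-0.148,0,0,0,0],[-1,-0.0195,-0.148,0,0,0,0],[-1,-0.0195,-0.148,0,0,0,0],[-1,-0.0195,-0.148,0,0,0,0]]' >/dev/null
python3 -m handwheel '[[-1,-0.0195,-0.148,0,0,0,0],[-1,-0.0195,-0.148,0,0,0,0],[-1,-0.0195,-0.148,0,0,0,0],[-1,-0.0195,-0.148,0,0,0,0],[-1,-0.0195,-0.148,0,0,0,0]]' 
python3 -m handwheel '[[-1,0,0,0,0,0,0],[-1,0,0,0,0,0,0]]'
python3 - <<'E'
from h import *
import pickle
shift([455,247,230]);c=robot.get_calibration('wrist');im=robot.grab_frame('wrist')
cv2.imwrite('pics/w2.png',im);pickle.dump(c,open('w2.pkl','wb'))
print(proj(c,np.array([455,247,116])))
E
```

```text
time: 2.62
eef_pos: [453.6, 244.6, 231.1]
tool_rot: [3.1, 0.507, -0.001]
force: [1.0, 0.3, 0.3]
width: 85.7
finger_force: 0.0
time: 2.78
eef_pos: [453.7, 244.9, 231.0]
tool_rot: [3.098, 0.514, -0.001]
force: [0.8, -0.6, 0.7]
width: 85.2
finger_force: 0.0
pos [453.7 244.9 231. ] d_mm(tool) [ 1.9 -1.5  1. ] share [ 0.0076 -0.0061  0.0042] tool y yaw -71.1 t 2.78 z axis [-0.    -0.001 -1.   ]
[321.9 231.4]
```

View pics/w2.png

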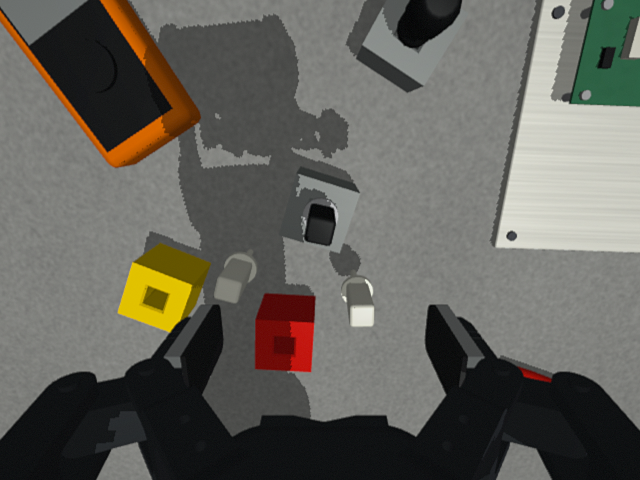

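Run:
```python
from h import *
import pickle
c=pickle.load(open('w2.pkl','rb'));im=cv2.imread('pics/w2.png');g=cv2.cvtColor(im,6)
k=6;x0,y0,x1,y1=290,190,350,255
G=cv2.resize(g[y0:y1,x0:x1],None,fx=k,fy=k,interpolation=cv2.INTER_CUBIC)
cv2.imwrite('pics/c3a.png',cv2.resize(im[160:340,200:400],None,fx=4,fy=4,interpolation=cv2.INTER_CUBIC)[:600])
# block top corners from picture (rough), z60
for p in ((303,167),(358,191),(340,250),(284,237)): print('blk',onz(c,p,60))
t=robot.get_calibration('top'); 
for p in((181,291),(247,284)): print('white top view z101',onz(t,p,101))
for p in((228,292),(361,315)): print('white wrist z101',onz(c,p,101),)
print('white tri',tri(t,(181,289),c,(228,292)),tri(t,(246,282),c,(361,315)))
```

```text
blk [489.8 276.6  60. ]
blk [485.6 223.4  60. ]
blk [427.5 219.8  60. ]
blk [422.8 273.7  60. ]
white top view z101 [372.2 296.4 101. ]
white top view z101 [385.7 182.9 101. ]
white wrist z101 [373.8 304.3 101. ]
white wrist z101 [389.7 188.7 101. ]
white tri [374.9 300.5 100.6] [388.6 186.5  97.1]
```

View pics/c3a.png

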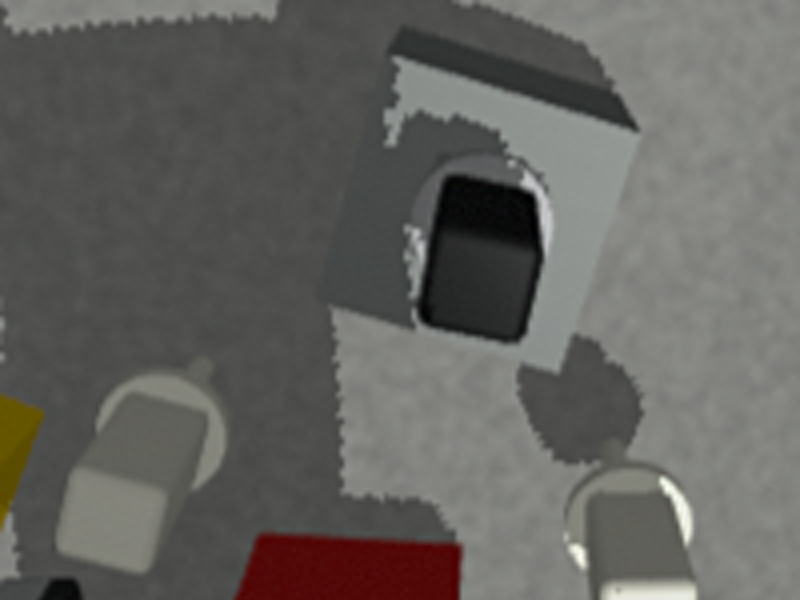

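Run:
```python
from h import *
import pickle
c=pickle.load(open('w2.pkl','rb'))
q=[onz(c,(200+x/4-.4,160+y/4-.4),116)[:2] for x,y in((433,232),(543,250),(525,342),(418,318))]
q=np.array(q);print(q,q.mean(0))
for i in range(4):
    v=q[(i+1)%4]-q[i];print(np.hypot(*v).round(1),np.degrees(np.arctan2(v[1],v[0])).round(1))
b=np.array([onz(c,(200+x/4-.4,160+y/4-.4),60)[:2] for x,y in((393,57),(640,132),(563,372),(322,303))])
print(b,b.mean(0))
for i in range(4):
    v=b[(i+1)%4]-b[i];print(np.hypot(*v).round(1),np.degrees(np.arctan2(v[1],v[0])).round(1))
# alternative flange center
print('flange',onz(c,(200+482/4-.4,160+222/4-.4),66))
```

```text
[[461.9 260.5]
 [465.3 239.7]
 [446.8 236.9]
 [444.8 258. ]] [454.7   248.775]
21.1 -80.7
18.7 -171.4
21.2 95.4
17.3 8.3
[[482.7 279.1]
 [484.7 221.5]
 [425.2 218.6]
 [423.1 277.6]] [453.925 249.2  ]
57.6 -88.0
59.6 -177.2
59.0 92.0
59.6 1.4
flange [455.  248.9  66. ]
```

The puller handle's top is at about (322,233), centre (454.7, 248.8), and its flats are turned about 7.5°. The white look-alikes and the red block stay clear of the fingers. Now I'll rotate and go down.

```bash
python3 -m handwheel '[[-1,0.0088,-0.0135,0,0,0,0.0158],[-1,0,0,0,0,0,0.0158],[-1,0,0,0.1,0,0,0],[-1,0,0,0.1,0,0,0],[-1,0,0,0.1,0,0,0]]' 
python3 -m handwheel '[[-1,0,0,0.1,0,0,0],[-1,0,0,0.1,0,0,0],[-1,0,0,0.07,0,0,0],[-1,0,0,0.062,0,0,0],[-1,0,0,0,0,0,0]]' 
python3 -c "
from h import *
shift([454.7,248.8,72])"
```

```text
time: 3.25
eef_pos: [457.4, 246.5, 156.0]
tool_rot: [3.135, 0.195, 0.003]
force: [0.2, 0.0, -0.4]
width: 85.4
finger_force: 0.0
time: 3.67
eef_pos: [453.7, 245.1, 69.7]
tool_rot: [3.132, 0.195, -0.011]
force: [-0.5, -1.0, -0.8]
width: 85.1
finger_force: 0.0
pos [453.7 245.1  69.7] d_mm(tool) [ 1.4 -3.6 -2.3] share [ 0.0056 -0.0144 -0.0091] tool y yaw -82.9 t 3.67 z axis [-0.007 -0.004 -1.   ]
```

```bash
python3 -m handwheel '[[-1,0.004,-0.0144,-0.008,0,0,0],[-1,0,0,0,0,0,0]]' 
python3 -c "
from h import *
shift([454.7,248.8,72])"
```

```text
time: 3.83
eef_pos: [458.2, 252.0, 76.5]
tool_rot: [-3.135, -0.197, -0.004]
force: [-0.1, 0.3, 0.6]
width: 85.3
finger_force: 0.0
pos [458.2 252.   76.5] d_mm(tool) [-3.9  2.7  4.5] share [-0.0155  0.0108  0.0181] tool y yaw -82.8 t 3.83 z axis [ 0.002  0.001 -1.   ]
```

```bash
for i in 1 2 3; do python3 -m handwheel '[[-1,0,0,0,0,0,0],[-1,0,0,0,0,0,0]]' | sed -n 2,3p; done
```

```text
eef_pos: [457.8, 252.5, 76.8]
tool_rot: [-3.134, -0.199, -0.005]
eef_pos: [456.8, 252.4, 76.1]
tool_rot: [-3.135, -0.2, -0.002]
eef_pos: [456.4, 252.3, 75.5]
tool_rot: [-3.135, -0.2, -0.0]
```

```bash
python3 -m handwheel '[[-1,-0.0084,0.0132,0.012,0,0,0],[-1,0,0,0,0,0,0],[-1,0,0,0,0,0,0]]' | sed -n 2,3p;  python3 -m handwheel '[[-1,0,0,0,0,0,0],[-1,0,0,0,0,0,0]]' | sed -n 2,3p
```

```text
eef_pos: [454.1, 248.2, 71.8]
tool_rot: [3.135, 0.199, -0.002]
eef_pos: [454.7, 248.6, 72.2]
tool_rot: [3.135, 0.2, -0.0]
```

Positioned. Closing at 100 N.

```bash
python3 -m handwheel '[[1,0,0,0,0,0,0],[1,0,0,0,0,0,0],[1,0,0,0,0,0,0],[1,0,0,0,0,0,0],[1,0,0,0,0,0,0]]' 100;  python3 -m handwheel '[[1,0,0,0,0,0,0],[1,0,0,0,0,0,0],[1,0,0,0,0,0,0],[1,0,0,0,0,0,0]]'
```

```text
time: 5.17
eef_pos: [454.8, 248.6, 72.3]
tool_rot: [-3.135, -0.2, -0.0]
force: [0.9, 0.2, 1.0]
width: 25.7
finger_force: 0.0
time: 5.5
eef_pos: [455.1, 248.8, 72.5]
tool_rot: [-3.135, -0.2, -0.001]
force: [0.1, -0.2, 2.0]
width: 20.9
finger_force: 97.6
```

```bash
python3 -m handwheel '[[1,0,0,-0.06,0,0,0],[1,0,0,-0.08,0,0,0],[1,0,0,-0.08,0,0,0],[1,0,0,-0.08,0,0,0],[1,0,0,0,0,0,0]]';  python3 -m handwheel '[[1,0.0286,0.1418,0,0,0,0],[1,0.0286,0.1418,0,0,0,0],[1,0.0286,0.1418,0,0,0,0],[1,0.0286,0.1418,0,0,0,0],[1,0.0286,0.1418,0,0,0,0]]'
python3 -m handwheel '[[1,0.0286,0.1418,0,0,0,0],[1,0.0286,0.1418,0,0,0,0],[1,0.0286,0.1418,0,0,0,0],[1,0.0286,0.1418,0,0,0,0],[1,0.0286,0.1418,0,0,0,0]]'
python3 -m handwheel '[[1,0,0,0,0,0,-0.0157],[1,0,0,0,0,0,-0.0157],[1,0,0,0,0,0,-0.0157],[1,0,0,0,0,0,0],[1,0,0,0,0,0,0]]'
python3 -m handwheel '[[1,0,0,0,0,0,0],[1,0,0,0,0,0,0],[1,0,0,0,0,0,0],[1,0,0,0,0,0,0]]'
python3 - <<'E'
from h import *
shift([570.2,-94.1,145])
t=robot.grab_frame('top');s=robot.grab_frame('scene')
cv2.imwrite('pics/t3.png',t);cv2.imwrite('pics/s3.png',s)
o=robot.observe()['eef_pos'];tip=o-[0,0,57.4]
T=robot.get_calibration('top');S=robot.get_calibration('scene')
pt,ps=proj(T,tip),proj(S,tip);print(o,pt,ps)
cr=lambda im,p:cv2.resize(im[int(p[1])-40:int(p[1])+35,int(p[0])-50:int(p[0])+50],(400,300),interpolation=cv2.INTER_CUBIC)
print([ (int(p[0])-50,int(p[1])-40) for p in(pt,ps)])
cv2.imwrite('pics/c4.png',np.hstack([cr(t,pt),cr(s,ps)]))
E
```

```text
time: 5.92
eef_pos: [457.3, 249.8, 150.9]
tool_rot: [-3.133, -0.2, -0.011]
force: [0.6, 0.8, -0.4]
width: 20.8
finger_force: 97.7
time: 6.33
eef_pos: [511.8, 75.8, 145.8]
tool_rot: [-3.135, -0.201, 0.003]
force: [0.5, -0.6, -1.5]
width: 21.1
finger_force: 98.1
time: 6.75
eef_pos: [569.8, -95.5, 145.4]
tool_rot: [-3.134, -0.199, 0.004]
force: [0.4, 1.1, -0.7]
width: 20.9
finger_force: 98.1
time: 7.17
eef_pos: [569.7, -93.8, 145.7]
tool_rot: [-3.071, -0.655, 0.004]
force: [-0.1, -0.7, -0.5]
width: 21.3
finger_force: 98.1
time: 7.5
eef_pos: [570.7, -93.7, 147.3]
tool_rot: [3.072, 0.66, 0.0]
force: [-0.6, 0.7, -2.2]
width: 20.9
finger_force: 98.1
pos [570.7 -93.7 147.3] d_mm(tool) [-0.6  0.2  2.3] share [-0.0024  0.0006  0.0092] tool y yaw -65.8 t 7.5 z axis [ 0. -0. -1.]
[570.74423239 -93.82404993 147.37421901] [405.  183.7] [219.5 214.4]
[(355, 143), (169, 174)]
```

View pics/c4.png

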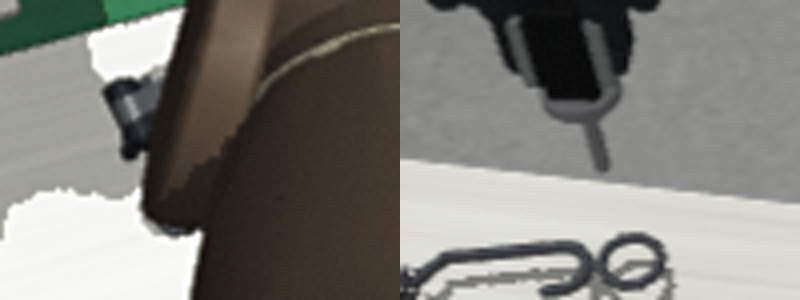

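The right half shows the pin tip at scene pixel (219,216), where the held pose predicts it, directly above the eye. I'll go down in stages and watch the force.

```bash
python3 -m handwheel '[[1,-0.001,0,0.08,0,0,0],[1,0,0,0.08,0,0,0],[1,0,0,0.06,0,0,0],[1,0,0,0,0,0,0],[1,0,0,0,0,0,0]]';  python3 -m handwheel '[[1,0,0,0,0,0,0],[1,0,0,0.03,0,0,0],[1,0,0,0.03,0,0,0],[1,0,0,0,0,0,0],[1,0,0,0,0,0,0]]'
python3 -m handwheel '[[1,0,0,0,0,0,0],[1,0,0,0,0,0,0],[1,0,0,0,0,0,0]]'
```

```text
time: 8.02
eef_pos: [569.5, -93.8, 91.5]
tool_rot: [-3.071, -0.659, 0.003]
force: [0.9, -0.3, -1.2]
width: 20.6
finger_force: 98.1
time: 8.43
eef_pos: [569.9, -93.9, 76.8]
tool_rot: [-3.071, -0.66, 0.002]
force: [0.3, -0.5, -1.2]
width: 21.0
finger_force: 98.1
time: 8.68
eef_pos: [570.7, -94.2, 77.6]
tool_rot: [3.071, 0.66, 0.001]
force: [0.7, 0.6, -1.3]
width: 21.1
finger_force: 98.1
```

```bash
python3 -m handwheel '[[1,0,0,0.018,0,0,0],[1,0,0,0,0,0,0],[1,-0.0054,-0.0402,0,0,0,0],[1,-0.0054,-0.0402,0,0,0,0],[1,0,0,0,0,0,0]]';  python3 -m handwheel '[[1,-0.0054,-0.0402,0,0,0,0],[1,-0.0054,-0.0402,0,0,0,0],[1,-0.0054,-0.0402,0,0,0,0],[1,0,0,0,0,0,0],[1,0,0,0,0,0,0]]'
python3 -m handwheel '[[1,-0.0054,-0.0402,0,0,0,0],[1,-0.0054,-0.0402,0,0,0,0],[1,0,0,0,0,0,0],[1,0,0,0,0,0,0],[1,0,0,0,0,0,0]]'
python3 -m handwheel '[[1,0,0,0,0,0,0],[1,0,0,0,0,0,0],[1,0,0,0,0,0,0],[1,0,0,0,0,0,0]]'
```

```text
time: 9.1
eef_pos: [558.0, -75.1, 72.3]
tool_rot: [-3.07, -0.661, 0.003]
force: [0.5, -0.1, -1.0]
width: 20.8
finger_force: 98.0
time: 9.52
eef_pos: [544.0, -50.8, 73.1]
tool_rot: [3.07, 0.662, 0.002]
force: [1.9, -3.7, -1.4]
width: 21.1
finger_force: 98.0
time: 9.93
eef_pos: [533.9, -34.4, 73.2]
tool_rot: [3.07, 0.66, 0.003]
force: [2.9, -4.3, -1.0]
width: 20.8
finger_force: 98.1
time: 10.27
eef_pos: [533.6, -34.3, 73.0]
tool_rot: [3.071, 0.659, 0.002]
force: [3.0, -3.8, -1.7]
width: 20.6
finger_force: 98.1
```

```bash
python3 -m handwheel '[[1,0.0364,-0.0029,0,0,0,0],[1,0.0364,-0.0029,0,0,0,0],[1,0.0364,-0.0029,0,0,0,0],[1,0,0,0,0,0,0]]';  python3 -m handwheel '[[1,0.0357,0.0025,0,0,0,0],[1,0.0357,0.0025,0,0,0,0],[1,0.0357,0.0025,0,0,0,0],[1,0,0,0,0,0,0],[1,0,0,0,0,0,0]]'
python3 -m handwheel '[[1,0,0,0,0,0,0],[1,0,0,0,0,0,0],[1,0,0,0,0,0,0]]'
python3 - <<'E'
from h import *
shift([582.8,-11.8,73])
S=robot.get_calibration('scene');s=robot.grab_frame('scene');cv2.imwrite('pics/s5.png',s)
p=proj(S,np.array([600.5,-71.5,36]));print(p)
cv2.imwrite('pics/c5.png',cv2.resize(s[200:290,150:270],None,fx=6,fy=6,interpolation=cv2.INTER_CUBIC))
E
```

```text
time: 10.6
eef_pos: [559.1, -20.4, 73.2]
tool_rot: [3.07, 0.661, 0.004]
force: [2.0, -5.5, -1.7]
width: 20.8
finger_force: 98.1
time: 11.02
eef_pos: [582.5, -11.4, 72.5]
tool_rot: [3.071, 0.661, -0.001]
force: [1.0, -5.5, -1.4]
width: 20.9
finger_force: 98.1
time: 11.27
eef_pos: [581.9, -11.5, 72.5]
tool_rot: [3.071, 0.66, -0.002]
force: [1.5, -5.1, -0.9]
width: 20.9
finger_force: 98.1
pos [581.9 -11.5  72.5] d_mm(tool) [ 0.7  0.6 -0.5] share [ 0.0028  0.0024 -0.0021] tool y yaw -65.7 t 11.27 z axis [-0.001 -0.001 -1.   ]
[226.8 251.4]
```

View pics/c5.png

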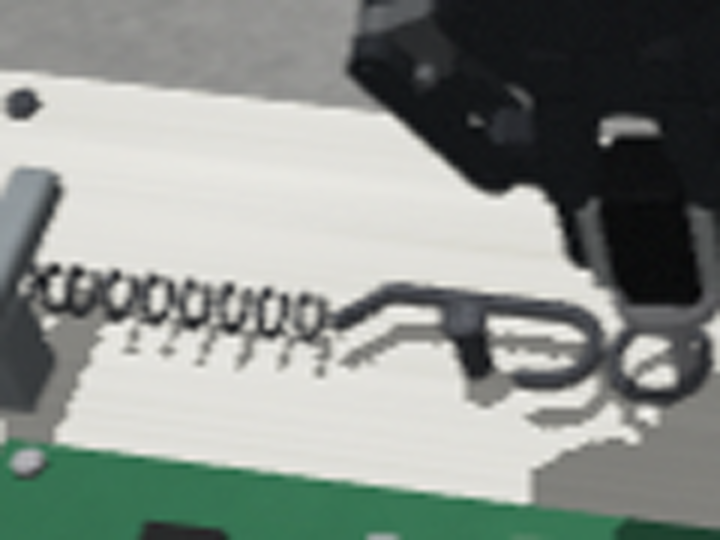

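The stem of the post stands in the mouth, at crop (472,345), between the coils and the tip of the lip. Easing back.

```bash
python3 -m handwheel '[[1,-0.0036,0.0278,0,0,0,0],[1,-0.0036,0.0278,0,0,0,0],[1,-0.0036,0.0278,0,0,0,0],[1,-0.0036,0.0278,0,0,0,0],[1,0,0,0,0,0,0]]';  python3 -m handwheel '[[1,0,0,0,0,0,0],[1,0,0,0,0,0,0],[1,0,0,0,0,0,0]]'
python3 -m handwheel '[[1,-0.0018,0.0139,0,0,0,0],[1,-0.0018,0.0139,0,0,0,0],[1,0,0,0,0,0,0],[1,0,0,0,0,0,0]]'
python3 -m handwheel '[[1,0,0,0,0,0,0],[1,0,0,0,0,0,0],[1,0,0,0,0,0,0]]'
python3 - <<'E'
from h import *
shift([592.3,-45.2,73])
S=robot.get_calibration('scene');s=robot.grab_frame('scene');cv2.imwrite('pics/s6.png',s)
T=robot.get_calibration('top')
g=cv2.resize(cv2.cvtColor(s[235:275,215:275],6),None,fx=6,fy=6,interpolation=cv2.INTER_CUBIC)
cs,hi=cv2.findContours((g<95).astype(np.uint8),cv2.RETR_CCOMP,cv2.CHAIN_APPROX_NONE)
for q,h in zip(cs,hi[0]):
    a=cv2.contourArea(q)/36
    if h[3]>=0 and a>10:
        M=cv2.moments(q);p=(M['m10']/M['m00']/6+215,M['m01']/M['m00']/6+235);print(a,p,onz(S,p,24))
E
```

```text
time: 11.73
eef_pos: [590.3, -38.9, 72.6]
tool_rot: [-3.071, -0.656, 0.001]
force: [0.4, -2.5, -0.8]
width: 20.8
finger_force: 98.2
time: 11.98
eef_pos: [590.1, -37.9, 72.7]
tool_rot: [-3.071, -0.66, 0.0]
force: [0.5, -3.3, -1.4]
width: 20.9
finger_force: 98.2
time: 12.32
eef_pos: [591.9, -44.4, 72.6]
tool_rot: [-3.071, -0.659, 0.001]
force: [-0.0, 0.9, -1.6]
width: 21.4
finger_force: 98.2
time: 12.57
eef_pos: [592.1, -44.6, 72.7]
tool_rot: [-3.071, -0.66, 0.001]
force: [0.5, 0.1, -1.6]
width: 21.1
finger_force: 98.2
pos [592.1 -44.6  72.7] d_mm(tool) [-0.1  0.6 -0.3] share [-0.0002  0.0026 -0.0012] tool y yaw -65.7 t 12.57 z axis [-0.  0. -1.]
44.40277777777778 (240.55536440412888, 258.3783755604212) [596.6 -48.7  24. ]
37.56944444444444 (247.40494968165947, 256.75707537482026) [588.7 -39.9  24. ]
20.680555555555557 (239.42015521229757, 250.02876650996194) [582.4 -59.8  24. ]
```

Force on the pin dropped to zero, so the post holds the spring. Lifting out and checking.

```bash
python3 -m handwheel '[[1,0,0,-0.03,0,0,0],[1,0,0,-0.06,0,0,0],[1,0,0,-0.08,0,0,0],[1,0,0,-0.08,0,0,0],[1,0,0,-0.06,0,0,0]]';  python3 -m handwheel '[[1,0,0,0,0,0,0],[1,0,0,0,0,0,0],[1,0,0,0,0,0,0],[1,0,0,0,0,0,0]]'
python3 - <<'E'
from h import *
shift([455.1,248.8,150])
s=robot.grab_frame('scene');cv2.imwrite('pics/s7.png',s);S=robot.get_calibration('scene')
cv2.imwrite('pics/c7.png',cv2.resize(s[200:290,150:270],None,fx=6,fy=6,interpolation=cv2.INTER_CUBIC))
E
```

```text
time: 13.03
eef_pos: [593.0, -44.9, 152.6]
tool_rot: [3.071, 0.66, 0.003]
force: [0.3, -0.5, -1.6]
width: 21.0
finger_force: 98.2
time: 13.37
eef_pos: [591.0, -44.7, 148.8]
tool_rot: [-3.07, -0.66, 0.004]
force: [0.3, 0.1, -1.6]
width: 20.9
finger_force: 98.3
pos [591.  -44.7 148.8] d_mm(tool) [  -3.4 -323.4   -0.7] share [-0.0136 -1.2935 -0.0028] tool y yaw -65.8 t 13.37 z axis [-0.003  0.    -1.   ]
```

View pics/c7.png

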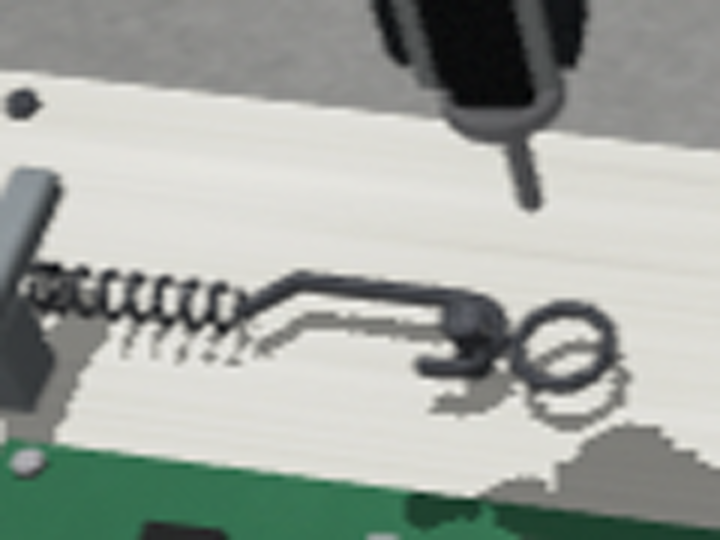

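The hook is seated: the post head at crop (472,318) sits in the bend and the pin is clear above it. Returning to the block.

```bash
python3 -m handwheel '[[1,-0.0015,-0.1437,0,0,0,0],[1,-0.0015,-0.1437,0,0,0,0],[1,-0.0015,-0.1437,0,0,0,0],[1,-0.0015,-0.1437,0,0,0,0],[1,-0.0015,-0.1437,0,0,0,0]]' | sed -n 2,4p
python3 -m handwheel '[[1,-0.0015,-0.1437,0,0,0,0],[1,-0.0015,-0.1437,0,0,0,0],[1,-0.0015,-0.1437,0,0,0,0],[1,-0.0015,-0.1437,0,0,0,0],[1,0,0,0,0,0,0.0157]]' | sed -n 2,4p
python3 -m handwheel '[[1,0,0,0,0,0,0.0157],[1,0,0,0,0,0,0.0157],[1,0,0,0,0,0,0],[1,0,0,0,0,0,0],[1,0,0,0,0,0,0]]' | sed -n 2,4p
python3 -m handwheel '[[1,0,0,0,0,0,0],[1,0,0,0,0,0,0],[1,0,0,0,0,0,0],[1,0,0,0,0,0,0]]' | sed -n 2,4p
python3 -c "
from h import *
shift([455.1,248.8,72.5])"
```

```text
eef_pos: [515.1, 119.2, 149.1]
tool_rot: [-3.072, -0.659, 0.003]
force: [-0.3, 0.2, -1.6]
eef_pos: [452.8, 253.2, 149.2]
tool_rot: [-3.097, -0.512, 0.005]
force: [-0.1, -0.8, -0.9]
eef_pos: [456.1, 248.3, 149.7]
tool_rot: [3.135, 0.202, -0.002]
force: [-0.6, 0.2, -0.8]
eef_pos: [456.5, 248.4, 150.3]
tool_rot: [-3.135, -0.2, -0.0]
force: [-0.2, -0.5, -1.3]
pos [456.5 248.4 150.3] d_mm(tool) [-1.4 -0.5 77.8] share [-0.0056 -0.0022  0.3112] tool y yaw -82.7 t 15.0 z axis [ 0.  0. -1.]
```

```bash
python3 -m handwheel '[[1,-0.0052,-0.0022,0.07,0,0,0],[1,0,0,0,0,0,0],[1,0,0,0,0,0,0],[1,0,0,0.06,0,0,0],[1,0,0,0.06,0,0,0]]'
python3 -m handwheel '[[1,0,0,0.05,0,0,0],[1,0,0,0.04,0,0,0],[1,0,0,0.02,0,0,0],[1,0,0,0,0,0,0],[1,0,0,0,0,0,0]]'
python3 -m handwheel '[[1,0,0,0,0,0,0],[1,0,0,0,0,0,0],[1,0,0,0,0,0,0],[1,0,0,0,0,0,0]]'
```

```text
time: 15.42
eef_pos: [456.8, 249.7, 104.3]
tool_rot: [-3.134, -0.2, -0.006]
force: [0.4, -0.2, -1.6]
width: 20.7
finger_force: 98.5
time: 15.83
eef_pos: [455.3, 249.1, 75.5]
tool_rot: [-3.135, -0.2, -0.0]
force: [0.6, 1.0, -1.6]
width: 21.1
finger_force: 98.5
time: 16.17
eef_pos: [455.5, 249.1, 75.8]
tool_rot: [-3.135, -0.2, -0.002]
force: [-0.7, 0.1, -0.7]
width: 20.7
finger_force: 98.5
```

```bash
python3 -m handwheel '[[1,0,0,0.012,0,0,0],[1,0,0,0,0,0,0],[1,0,0,0,0,0,0],[1,0,0,0,0,0,0]]'
python3 -m handwheel '[[-1,0,0,0,0,0,0],[-1,0,0,0,0,0,0],[-1,0,0,0,0,0,0],[-1,0,0,0,0,0,0],[-1,0,0,0,0,0,0]]'
python3 -m handwheel '[[-1,0,0,0,0,0,0],[-1,0,0,0,0,0,0],[-1,0,0,0,0,0,0],[-1,0,0,0,0,0,0],[-1,0,0,0,0,0,0]]'
python3 -m handwheel '[[-1,0,0,0,0,0,0],[-1,0,0,0,0,0,0],[-1,0,0,0,0,0,0],[-1,0,0,0,0,0,0],[-1,0,0,0,0,0,0]]'
```

```text
time: 16.5
eef_pos: [455.6, 249.2, 72.5]
tool_rot: [-3.135, -0.2, -0.002]
force: [0.4, 0.2, 0.3]
width: 21.1
finger_force: 99.0
time: 16.92
eef_pos: [454.9, 248.9, 72.2]
tool_rot: [3.135, 0.2, -0.001]
force: [-0.1, 0.2, 0.1]
width: 80.1
finger_force: 0.0
time: 17.33
eef_pos: [455.1, 249.0, 72.3]
tool_rot: [-3.135, -0.2, -0.0]
force: [-0.7, 0.3, 0.1]
width: 85.5
finger_force: 0.0
time: 17.75
eef_pos: [455.1, 248.9, 72.3]
tool_rot: [3.135, 0.2, -0.0]
force: [0.5, 0.1, 0.5]
width: 85.5
finger_force: 0.0
```

```bash
python3 -m handwheel '[[-1,0,0,-0.06,0,0,0],[-1,0,0,-0.1,0,0,0],[-1,0,0,-0.12,0,0,0],[-1,0,0,-0.12,0,0,0],[-1,0,0,-0.12,0,0,0]]' >/dev/null
python3 -m handwheel '[[-1,0,0,-0.11,0,0,0],[-1,0,0,0,0,0,0],[-1,0,0,0,0,0,0],[-1,0,0,0,0,0,0],[-1,0,0,0,0,0,0]]'
python3 - <<'E'
from h import *
c=robot.get_calibration('wrist');im=robot.grab_frame('wrist')
g=cv2.cvtColor(im,6);x,y=proj(c,np.array([454.7,248.8,100])).astype(int)
print(x,y)
m=(g[y-45:y+45,x-45:x+45]<45).astype(np.uint8)
n,l,st,ce=cv2.connectedComponentsWithStats(m)
for i in range(1,n):
    if st[i,4]>150: p=ce[i]+[x-45,y-45];print(st[i],p,onz(c,p,95))
# same mask in the first view
import pickle
c0=pickle.load(open('w2.pkl','rb'));g0=cv2.cvtColor(cv2.imread('pics/w2.png'),6);x,y=proj(c0,np.array([454.7,248.8,100])).astype(int)
n,l,st,ce=cv2.connectedComponentsWithStats((g0[y-45:y+45,x-45:x+45]<45).astype(np.uint8))
for i in range(1,n):
    if st[i,4]>150: p=ce[i]+[x-45,y-45];print('before',st[i],p,onz(c0,p,95))
# hook in scene: change vs s7 in hook region
s=robot.grab_frame('scene');a=cv2.imread('pics/s7.png')
print('hook diff',(np.abs(s[240:270,185:255].astype(int)-a[240:270,185:255]).max(2)>60).sum())
E
```

```text
time: 18.58
eef_pos: [453.8, 248.4, 228.0]
tool_rot: [3.134, 0.2, -0.005]
force: [0.6, 0.4, -0.7]
width: 85.2
finger_force: 0.0
323 227
[ 31  24  28  39 861] [321.65505226 224.8757259 ] [455.4 250.2  95. ]
before [ 30  24  31  41 820] [318.85       223.67926829] [454.6 249.6  95. ]
hook diff 0
```

The puller stands where it stood at the start, upright in its own block, and the hook has not moved. Handing in.

```bash
python3 -c "
from workcell import robot
print(robot.finish_job())"
```

```text
the job is handed in; nothing more can be done
None
```

The job is handed in at about 19 s of the 51 s allowed: in the last checks the hook sat on the anchor post by itself and the puller stood back in its own block; the hand-in returned no verdict.

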